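Seat the divider comb in the bottle rack's slotted base

ROBOT

A 6-joint arm with a two-finger parallel gripper is mounted at the origin on the work surface. World frame = base frame: x ahead of the robot, y to its left, z up, the work surface at z = 0. Lengths are in mm, angles in rad, forces in N, time in s.
With the tool pointing down it reaches from about 300 to 1000 mm from the base axis. Payload 5.1 kg.
Tool frame: the origin (TCP) lies midway between the tips of the shut fingers; the grasp point (between the pads) lies 19 mm behind it; z points along the fingers, y is the line along which they close (so a half turn about z gives the same grasp; the last joint's range is limited). The gripper opens to 95 mm and grips with 3 to 60 N. Pads are 20 mm wide; open, the fingers measure 119 mm over their backs; the gripper's body (75 mm by 180 mm) begins 59 mm behind the grasp point.
Start: joints at [-1.404, 0.124, 1.65, -0, 1.367, -0.083], TCP at [160.654, -629.821, 214.656] pointing down, gripper open.
Joint ranges: [-2.61, 2.61], [-1.02, 2.33], [0.03, 2.71], [-1.35, 4.49], [0.32, 2.68], [-2.91, 2.91]. Speed limits (rad/s): [2.57, 2.57, 3.14, 3.14, 3.14, 3.14].

INTERFACE

Orientations are given as a unit quaternion [w, x, y, z].
In Python, from plant import env gives the robot as it stands. The module is installed in compiled form; this text tells all that it offers.
- The arm moves only by the tool move_arm, never from a script. Its argument "plan" is a list of rows, each a list of 7 numbers: the shift along the world's x, y, z in mm, then the turn, a rotation vector about the world's x, y, z in degrees, then the closure, from 0 (fully open) to 1 (shut). A call has 1 to 5 rows; each row is the pose to reach, as a shift and turn from the pose commanded when the call began; what a row does not reach only later rows make up. A row lasts 1/8 s, in which the tool goes at most 62.5 mm and 10.7 degrees, less where a joint would pass 70% of its speed; a pose out of reach is approached as far as the arm can. A call with a gripper value outside its range is refused whole. The fingers move at their own pace and stop on an object; "newtons" is the grip in N (left out, the last holds). Time passes only in rows, so rows that repeat a pose let the fingers close. It gives the time, the measured TCP pose, the force, the opening and the grip force at its end, in the units of the state.
- env.get_state(): the state, without advancing time (a new reading comes with each control period).
- env.camera(name): name is "scene" or "top" or "wrist"; returns a dict with "pixels" (480x640x3 uint8, red, green, blue), "mtx" (3x3 intrinsics, pixels), "k1" (the pictures are not rectified: a ray, as slopes to the right and down, at radius r is drawn at 1 + k1 r^2 times it, then the intrinsics apply), "cam_to_world" (4x4, takes a point from camera to world coordinates); the wrist camera has in their place "mount" (4x4, takes a point from camera to tool coordinates, whose origin is the TCP and whose axes are the flange's). Camera axes: x right, y down, z forward; pixel columns grow to the right and rows downward; lengths in mm; the calibration is good to about 2 mm. A picture is of the moment at which its call begins: read the wrist's pose just before it. There is no depth.
- env.hand_in(): hands the job in; it is judged then, once.
The state is a dict: "time": time; "joints": joint angles; "qd": joint speeds; "joint_efforts": joint torques, N m; "tool_pos": TCP position; "tool_rot": TCP orientation; "ft_force": force on the tool from outside, world axes, zero at the start; "torque": the same for the moment, N m; "finger_gap": finger opening in mm; "grasp_force": force on a finger pad.
Only numpy, scipy, OpenCV 4.12 (cv2) and the standard library are available. Lean on these libraries where they do the work, as an engineer would, in place of code of your own. Each camera call takes 0.05 s, during which the arm holds its last target. There are 200 camera calls.

TASK

Pick up the white five-toothed divider comb by its teal grip and lower it into the low chrome base so that each tooth enters its own slot in the dark insert; the insert can sit up to 12 mm off the middle of the base, either way along it, so feel for the slots with light contact. Then press the comb gently but fully home, until its spine lies flush on the base, and let go. Never force it against the base, and leave the bottles, the soap dish and the squeegee alone.

Things in the scene. Friction and masses are not known exactly. Their poses are not given: they have to be found in the camera images.
- comb: White rigid divider comb, 100-210 g, standing on its 5 teeth on the counter. Origin: middle of the plane of the tooth tips; z up, y along the row. Teeth 9 mm (y) x 16.5 mm (x), z 0 to 20 mm, centres at y = -60, -30, 0, 30, 60 mm. Spine on them 28 (x) x 140 (y) mm, z 20 to 32 mm. Same either way round (half turn about z).
- comb_grip (a point): Centre of the comb's teal upright grip block, on the comb's spine: 16 (x) x 50 (y) x 46 mm, z 32 to 78 mm in the comb's frame; this point at z 55 mm. Taken across its 50 mm (fingers closing along y, tips just above the spine) the comb is held stiffest; 40 N of grip does not slip.
- base: Chrome base fixed to the counter: channel 44 (x) x 208 (y) x 40 mm high on a foot plate 110 x 250 x 4 mm. Origin: centre of its underside; z up, y along the row of slots. Inside 20 mm wide, end walls 7.5 mm. A dark insert 168 mm long lies in it, its five slots open upward: 11 mm long (y), 20 mm wide (x), 34 mm deep, pitch 30 mm.
- base_top (a point): Centre of the channel's flat top, 40 mm above the counter. Ribs of the insert and chrome walls are level here, solid elsewhere than in the slots. The insert is jammed somewhere from -12 to +12 mm along the base's y, differently each time, and does not give; this is not measured. Its middle slot is centred at that y, x = 0. Clearance of a tooth: 1 mm each side in y, 1.75 mm in x.
- home (a point): 20 mm above the base's origin: height of the comb's origin when fully home, spine on the base's top. Sprung pads in the middle slot squeeze the middle tooth (about 5 N each): met about 10 mm deep, then 3 to 9 N of push is needed, past 15 mm 2 to 5 N, till the spine lands at 20 mm. Its weight alone does not carry it in; once in, it stays. All contact of comb and base, pads included: at most 40 N.
- teal_bottle: Teal spray bottle with white trigger head, 72 mm diameter, 221 mm tall, origin under its centre. Bystander.
- amber_bottle: Amber spray bottle with white trigger head, 72 mm diameter, 221 mm tall, origin under its centre. Bystander.
- soap_dish: White ceramic soap dish 85 (x) x 125 (y) x 24 mm, origin under its centre. Bystander.
- squeegee: Yellow squeegee lying flat, 20 mm high: handle 130 mm along its x, centred on the origin, crossbar 150 mm along its y at x = 75 mm, black rubber edge out to x = 102 mm. Bystander.
Not all that is in view belongs to the job. Leave any blue or yellow look-alike of the comb alone.

How it is judged (in metres and radians):
On the way, in this order (a step that is already met when the one before it is completed fails the run):
1. the comb is held by the fingers, lifted well off the counter (tooth tips over 50 mm up) (height (world z) of comb above 0.05 m and contact force between the fingers and comb above 1 N), for 0.1 s.
2. held upright and square over the base, all teeth are in the slots, at least 5 mm deep but not yet home (z of comb in the frame of base between 0.022 and 0.035 m and horizontal distance between comb and base below 0.016 m and angle between the y axis of comb and the y axis of base, either way round below 0.06 rad and angle between comb's own z axis and vertical below 0.06 rad and contact force between the fingers and comb above 1 N), for 0.1 s.
At the end, for the whole second after the job is handed in: the comb is at rest in the base, released, all five teeth in their own slots, spine flush on the base (within 1.8 mm of fully home), tilted under 0.03 rad, along the base within 0.05 rad and within 16 mm of the base's centre (z of comb in the frame of base below 0.0218 m and horizontal distance between comb and base below 0.016 m and angle between the y axis of comb and the y axis of base, either way round below 0.05 rad and angle between comb's own z axis and vertical below 0.03 rad and linear speed of comb below 0.01 m/s); the robot touches nothing.
It fails at once if the comb is forced against the base with over 40 N (contact force between comb and base above 40 N).
It fails at once if the robot bears on the base with over 10 N (contact force between any of the fingers, the arm and base above 10 N).
It fails at once if a bottle, the soap dish or the squeegee is moved more than 15 mm (distance of any of teal_bottle, amber_bottle, soap_dish, squeegee from where it was at the start of the episode above 0.015 m).
It also fails if it takes over 67 s, if anything falls off the work surface, if the arm or the gripper's body presses on something with over 40 N, if the wrist force passes 120 N, or if a joint passes its speed limit or range.

## Working session

There is one attempt and no reset: what is moved stays moved. The work goes in short steps, Python scripts to look and compute and a tool call to move; the robot and the scene stay as the last step left them, time stands still between calls to the robot, and variables do not carry over. Pictures are saved under pics/ and viewed, at most 10 in all, crops included, and the job is handed in when it is done.

Besides the shell and the picture viewer there is one more tool, called after "Request:" in YAML: its name, and indented under it one key for each argument. move_arm: Moves the arm, as the interface text tells. Its arguments: {"type":"object","properties":{"plan":{"type":"array","items":{"type":"array","items":{"type":"number"}}},"newtons":{"type":"number"}},"required":["plan"]}

```bash
mkdir -p pics
cat > h.py <<'E'
import numpy as np, cv2
from plant import env
from scipy.spatial.transform import Rotation as R
def snap(n,f=None):
    s=env.get_state(); c=env.camera(n)
    if n=="wrist":
        q=s["tool_rot"]; T=np.eye(4); T[:3,:3]=R.from_quat([q[1],q[2],q[3],q[0]]).as_matrix(); T[:3,3]=s["tool_pos"]
        c["cam_to_world"]=T@np.array(c["mount"])
    if f: cv2.imwrite(f,c["pixels"][:,:,::-1])
    return c
def ray(c,u,v):
    K=np.array(c["mtx"]); k=c["k1"]
    d=np.array([(u-K[0,2])/K[0,0],(v-K[1,2])/K[1,1]]); p=d.copy()
    for _ in range(30): p=d/(1+k*(p@p))
    M=np.array(c["cam_to_world"]); return M[:3,3],M[:3,:3]@np.array([*p,1])
def onz(c,u,v,z):
    o,d=ray(c,u,v); return o+d*(z-o[2])/d[2]
def proj(c,P):
    M=np.linalg.inv(np.array(c["cam_to_world"])); p=M[:3,:3]@np.array(P)+M[:3,3]
    s=p[:2]/p[2]; s=s*(1+c["k1"]*(s@s)); K=np.array(c["mtx"]); return s*[K[0,0],K[1,1]]+[K[0,2],K[1,2]]
E
python3 - <<'E'
from h import *
for n in("scene","top"):
    c=snap(n,f"pics/{n}0.png"); print(n,c["mtx"],c["k1"],np.round(c["cam_to_world"],3))
print(env.get_state())
E
```

```text
scene [[492.90923294   0.         315.02144103]
 [  0.         492.90923294 244.50998639]
 [  0.           0.           1.        ]] -0.09506226277619245 [[ 8.390000e-01  4.090000e-01 -3.590000e-01  1.024122e+03]
 [ 5.440000e-01 -6.310000e-01  5.530000e-01 -6.822680e+02]
 [-0.000000e+00 -6.590000e-01 -7.520000e-01  9.675760e+02]
 [ 0.000000e+00  0.000000e+00  0.000000e+00  1.000000e+00]]
top [[440.85675896   0.         317.49257188]
 [  0.         440.85675896 240.67626486]
 [  0.           0.           1.        ]] -0.010431123298842718 [[ 5.000000e-03 -9.750000e-01  2.240000e-01  3.400280e+02]
 [-1.000000e+00 -5.000000e-03  1.000000e-03 -1.353700e+01]
 [ 0.000000e+00 -2.240000e-01 -9.750000e-01  1.158294e+03]
 [ 0.000000e+00  0.000000e+00  0.000000e+00  1.000000e+00]]
{'time': 0.1, 'joints': array([-1.40360717e+00,  1.24463397e-01,  1.65150963e+00, -9.94672956e-07,
        1.36748434e+00, -8.26229778e-02]), 'qd': array([ 0.00031252,  0.00039749, -0.00081884,  0.00031859, -0.00029933,
        0.001067  ]), 'joint_efforts': array([ 2.36674687e-04, -4.18879437e+01, -3.61096931e+01,  7.77765806e-02,
        4.61579917e-02, -6.74181888e-05]), 'tool_pos': array([ 160.55690403, -629.27466336,  213.51118225]), 'tool_rot': array([-9.31505057e-04,  9.92208930e-01,  1.24581577e-01, -3.98978343e-05]), 'ft_force': array([ 0.53495819, -0.43627397,  0.88063214]), 'torque': array([ 0.00263452,  0.00397018, -0.02590817]), 'grasp_force': 0.0, 'finger_gap': 95.15024188672324}
```

View pics/top0.png

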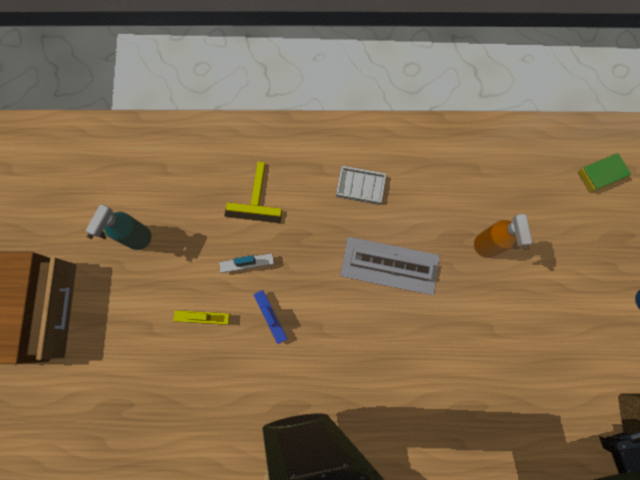

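View pics/scene0.png

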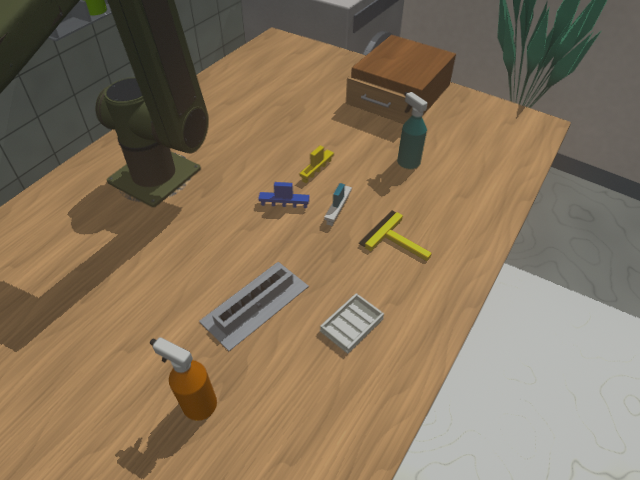

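Top view: the white comb with the teal grip is at (247,263). Look-alikes are the blue comb (270,317), the yellow comb (201,317), the yellow squeegee (255,205) and the white soap dish (361,184). The base is at (391,265) and its dark insert shows slots from about (355,255) to (432,272). I choose the white and teal one, and check it in a close crop.

Run:
```python
from h import *
c=snap("top"); im=c["pixels"]; hsv=cv2.cvtColor(im,cv2.COLOR_RGB2HSV)
def box(m,z,name,x0,y0,x1,y1):
    mm=np.zeros_like(m); mm[y0:y1,x0:x1]=m[y0:y1,x0:x1]
    n,l,st,ce=cv2.connectedComponentsWithStats(mm); i=1+np.argmax(st[1:,4])
    ct=max(cv2.findContours((l==i).astype(np.uint8),cv2.RETR_EXTERNAL,cv2.CHAIN_APPROX_NONE)[0],key=len)[:,0]
    P=np.array([onz(c,*p,z)[:2] for p in ct.astype(float)],np.float32)
    r=cv2.minAreaRect(P); b=cv2.boxPoints(r); e=b[1]-b[0] if np.linalg.norm(b[1]-b[0])>np.linalg.norm(b[2]-b[1]) else b[2]-b[1]
    print(name,st[i,4],ce[i].round(1),"c",np.round(r[0],1),"size",np.round(r[1],1),"long axis deg",round(np.degrees(np.arctan2(e[1],e[0])),1))
H,S,V=cv2.split(hsv)
teal=((H>80)&(H<105)&(S>100)).astype(np.uint8)
white=((S<60)&(V>120)).astype(np.uint8)
grey=((S<60)&(V>90)).astype(np.uint8)
box(teal,78,"grip",205,245,290,285)
box(cv2.bitwise_or(white,teal),32,"comb",205,245,290,285)
box(grey,4,"foot",325,225,455,305)
dark=((V<85)).astype(np.uint8)
box(dark,40,"insert",340,240,440,290)
a=im[225:305,200:460]; cv2.imwrite("pics/crop0.png",cv2.resize(a[:,:,::-1],None,fx=3,fy=3,interpolation=cv2.INTER_CUBIC))
```

```text
grip 108 [243.4 259.7] c [539.1 171.6] size [13.8 47.6] long axis deg -80.1
comb 283 [233.8 263.6] c [537.  197.4] size [28.6 89. ] long axis deg -77.6
foot 3086 [388.6 265.3] c [ 540.2 -204.5] size [249.6 109.8] long axis deg 78.8
insert 468 [394.4 263. ] c [ 539.9 -205.5] size [187.3  18.5] long axis deg 78.9
```

View pics/crop0.png

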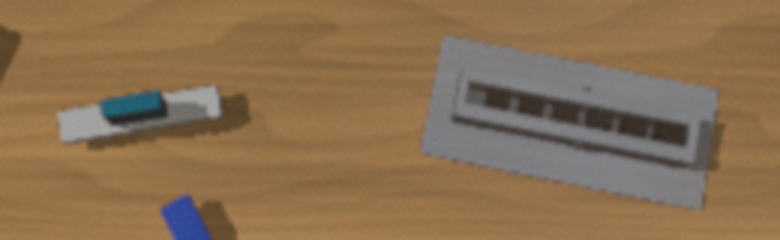

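The crop confirms the comb: white spine with teal block at crop (132,105). The base shows dark cells from crop (485,95) to (690,132), with a light cell at the left end (475,95). I'll go over the base first for a wrist look.

Request:
move_arm:
  plan:
    - [34,42,12,0,0,0,0]
    - [68,84,24,0,0,0,0]
    - [102,126,36,0,0,0,0]
    - [136,168,48,0,0,0,0]
    - [170,210,60,0,0,0,0]

```text
time: 0.78
tool_pos: [331.4, -418.2, 274.7]
tool_rot: [-0.0, 0.992, 0.124, 0.0]
ft_force: [0.3, 0.5, 0.7]
finger_gap: 95.2
grasp_force: 0.0
```

Request:
move_arm:
  plan:
    - [34,42,8,0,0,0,0]
    - [68,84,16,0,0,0,0]
    - [102,126,24,0,0,0,0]
    - [136,168,32,0,0,0,0]
    - [170,210,40,0,0,0,0]

```text
time: 1.4
tool_pos: [501.4, -208.2, 314.7]
tool_rot: [0.0, 0.992, 0.125, -0.0]
ft_force: [0.2, -0.3, -0.5]
finger_gap: 95.0
grasp_force: 0.0
```

Run:
```python
from h import *
c=snap("wrist","pics/w1.png"); s=env.get_state(); print(s["time"],s["tool_pos"],s["tool_rot"],s["joints"],s["ft_force"]); print(c["mtx"],c["k1"],np.round(c["mount"],3)); print(proj(c,[540,-205,40]))
```

```text
1.45 [ 504.69776126 -203.7737492   315.84422513] [-0.00140283  0.99188414  0.12711855  0.00218185] [-0.48496833 -0.15646859  1.75938419  0.00480704  1.53671967  0.83074123] [0.44317299 3.75502586 1.11631289]
[[368.39019495   0.         320.88336163]
 [  0.         368.39019495 238.3455955 ]
 [  0.           0.           1.        ]] 0.021630370361701623 [[-1.00000e-03 -9.57000e-01 -2.90000e-01  8.18850e+01]
 [ 1.00000e+00 -1.00000e-03 -1.00000e-03  1.02400e+00]
 [ 1.00000e-03 -2.90000e-01  9.57000e-01 -1.70751e+02]
 [ 0.00000e+00  0.00000e+00  0.00000e+00  1.00000e+00]]
[325.86002656 164.73608271]
```

View pics/w1.png

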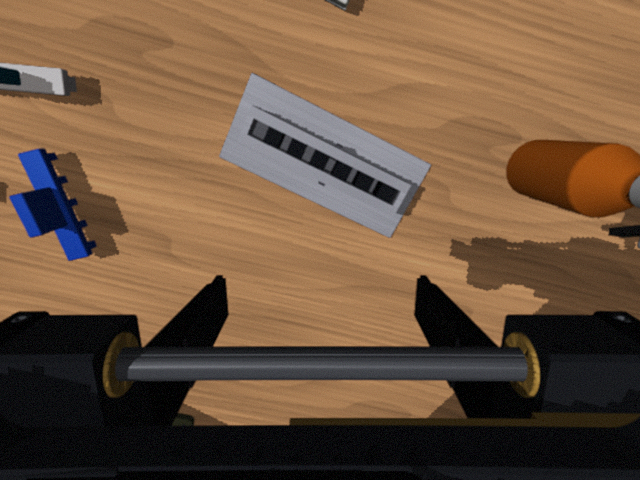

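Wrist view: base centred near (327,160), with the dark row of slots from (250,122) to (398,203) and light rib cells between. I'll sample the brightness along the row on the plane z=40.

```bash
cat >> h.py <<'E'
def base_meas(c,prof=True):
    im=c["pixels"]; H,S,V=cv2.split(cv2.cvtColor(im,cv2.COLOR_RGB2HSV))
    m=((S<60)&(V>70)).astype(np.uint8)
    u,v=proj(c,[540,-205,30]); mk=np.zeros_like(m); cv2.circle(mk,(int(u),int(v)),135,1,-1); m&=mk
    m=cv2.morphologyEx(m,cv2.MORPH_OPEN,np.ones((3,3)))
    ct=max(cv2.findContours(m,cv2.RETR_EXTERNAL,cv2.CHAIN_APPROX_NONE)[0],key=cv2.contourArea)[:,0]
    r=cv2.minAreaRect(np.array([onz(c,*p,4)[:2] for p in ct.astype(float)],np.float32)); b=cv2.boxPoints(r)
    e=max((b[1]-b[0],b[2]-b[1]),key=np.linalg.norm); e=e/np.linalg.norm(e); e=e*np.sign(e[1])
    print("foot c",np.round(r[0],1),np.round(r[1],1),"axis",round(np.degrees(np.arctan2(e[1],e[0])),2))
    return np.array(r[0]),e
def strip(c,ctr,e,f,sc=4,z=40):
    n=np.array([e[1],-e[0]]); a=np.arange(-110,110,1/sc); w=np.arange(-26,26,1/sc)
    uv=np.array([[proj(c,[*(ctr+e*s+n*t),z]) for s in a] for t in w],np.float32)
    o=cv2.remap(c["pixels"],uv[...,0],uv[...,1],cv2.INTER_CUBIC)
    if f: cv2.imwrite(f,o[:,:,::-1])
    return a,w,cv2.cvtColor(o,cv2.COLOR_RGB2GRAY)
E
python3 - <<'E'
from h import *
c=snap("wrist"); ctr,e=base_meas(c); a,w,g=strip(c,ctr,e,None,sc=2)
cv2.imwrite("pics/s1.png",cv2.resize(g,None,fx=1.8,fy=4))
print(g[:,::8].shape)
p=g[(abs(w)<4)].mean(0)
print([(int(x),int(y)) for x,y in zip(a[::4],p[::4])])
E
```

```text
foot c [ 541.6 -203.8] [250.  110.2] axis 78.5
(104, 55)
[(-110, 82), (-108, 80), (-106, 84), (-104, 126), (-102, 152), (-100, 152), (-98, 146), (-96, 94), (-94, 39), (-92, 27), (-90, 23), (-88, 19), (-86, 20), (-84, 21), (-82, 20), (-80, 19), (-78, 21), (-76, 20), (-74, 18), (-72, 11), (-70, 9), (-68, 1), (-66, 28), (-64, 78), (-62, 70), (-60, 27), (-58, 19), (-56, 18), (-54, 21), (-52, 20), (-50, 19), (-48, 21), (-46, 20), (-44, 20), (-42, 9), (-40, 4), (-38, 35), (-36, 80), (-34, 81), (-32, 71), (-30, 27), (-28, 17), (-26, 20), (-24, 18), (-22, 18), (-20, 18), (-18, 19), (-16, 19), (-14, 20), (-12, 7), (-10, 38), (-8, 79), (-6, 80), (-4, 81), (-2, 67), (0, 23), (2, 19), (4, 21), (6, 18), (8, 17), (10, 18), (12, 18), (14, 15), (16, 15), (18, 44), (20, 80), (22, 82), (24, 79), (26, 84), (28, 71), (30, 24), (32, 16), (34, 19), (36, 18), (38, 22), (40, 19), (42, 18), (44, 19), (46, 21), (48, 61), (50, 82), (52, 81), (54, 81), (56, 64), (58, 12), (60, 17), (62, 20), (64, 16), (66, 20), (68, 21), (70, 18), (72, 22), (74, 19), (76, 24), (78, 70), (80, 81), (82, 80), (84, 80), (86, 78), (88, 81), (90, 78), (92, 51), (94, 26), (96, 74), (98, 150), (100, 151), (102, 152), (104, 149), (106, 146), (108, 147)]
```

View pics/s1.png

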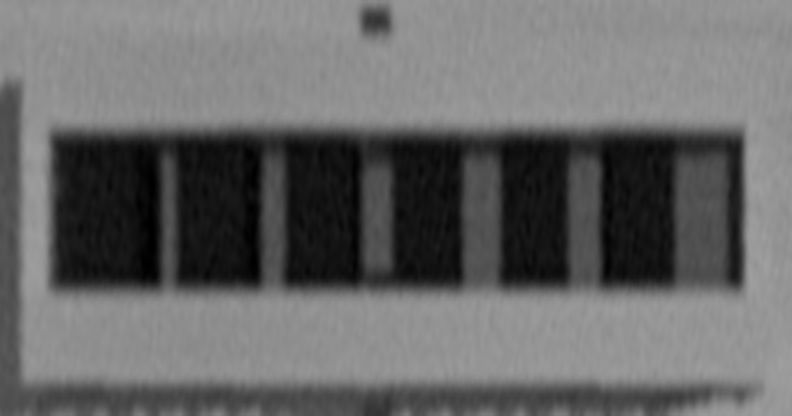

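The dark cells are rib tops (about 19 mm) and the lighter ones are slot floors. The rib edges put the insert about -6.4 mm along the base axis at 78.5°, so the middle slot is near (540,-210). Now to the comb.

Request:
move_arm:
  plan:
    - [0,60,-8,0,0,0,0]
    - [0,120,-16,0,0,0,0]
    - [0,180,-24,0,0,0,0]
    - [0,240,-32,0,0,0,0]
    - [0,300,-40,0,0,0,0]

```text
time: 2.12
tool_pos: [500.1, 91.1, 274.1]
tool_rot: [0.0, 0.992, 0.124, -0.0]
ft_force: [1.2, -0.7, -0.7]
finger_gap: 95.1
grasp_force: 0.0
```

Request:
move_arm:
  plan:
    - [0,40,-20,0,0,-2,0]
    - [0,80,-40,0,0,-3,0]
    - [0,80,-40,0,0,-3,0]

```text
time: 2.5
tool_pos: [499.0, 171.1, 231.8]
tool_rot: [0.0, 0.995, 0.1, -0.002]
ft_force: [0.6, -1.1, 0.4]
finger_gap: 95.0
grasp_force: 0.0
```

```bash
cat >> h.py <<'E'
def comb_meas(c,z=78,near=(539,171)):
    im=c["pixels"]; H,S,V=cv2.split(cv2.cvtColor(im,cv2.COLOR_RGB2HSV)); out=[]
    u,v=proj(c,[*near,55]); 
    for nm,m,zz in(("teal",(H>80)&(H<105)&(S>100),z),("tealtop",(H>80)&(H<105)&(S>100)&(V>95),z),("white",(S<60)&(V>110),z-46)):
        m=m.astype(np.uint8); k=np.zeros_like(m); cv2.circle(k,(int(u),int(v)),140,1,-1); m&=k
        cs=cv2.findContours(m,cv2.RETR_EXTERNAL,cv2.CHAIN_APPROX_NONE)[0]
        if not cs: print(nm,"none"); continue
        ct=max(cs,key=cv2.contourArea)[:,0]
        r=cv2.minAreaRect(np.array([onz(c,*p,zz)[:2] for p in ct.astype(float)],np.float32)); b=cv2.boxPoints(r)
        e=max((b[1]-b[0],b[2]-b[1]),key=np.linalg.norm); e=e*-np.sign(e[1])
        print(nm,ct.mean(0).round(),"c",np.round(r[0],1),np.round(r[1],1),"ang",round(np.degrees(np.arctan2(e[1],e[0])),2))
E
python3 - <<'E'
from h import *
c=snap("wrist","pics/w2.png"); comb_meas(c); s=env.get_state(); print(s["time"],s["tool_pos"],s["tool_rot"])
E
```

```text
teal [327. 171.] c [543.9 173.4] [18.  48.3] ang -79.56
tealtop [327. 172.] c [542.5 173.4] [13.8 48. ] ang -78.59
white [327. 163.] c [542.7 173.4] [ 28.1 139.7] ang -80.14
2.55 [499.87526621 170.06436121 233.23859763] [ 4.87984262e-04  9.95048100e-01  9.93839673e-02 -1.36638903e-03]
```

View pics/w2.png

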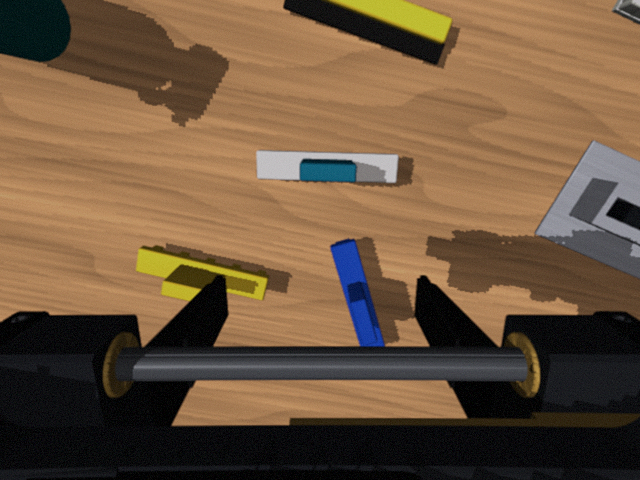

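Wrist view: comb lies at (327,165), grip 48 mm and spine 28x140 as described, at (542,173) and -80°. Approaching.

Request:
move_arm:
  plan:
    - [14,1,-40,0,0,-0.7,0]
    - [28,2,-80,0,0,-1.4,0]
    - [41,3,-110,0,0,-1.4,0]
    - [41,3,-110,0,0,-1.4,0]

```text
time: 3.05
tool_pos: [540.7, 171.1, 122.4]
tool_rot: [0.001, 0.996, 0.085, -0.002]
ft_force: [-0.3, -0.9, -0.5]
finger_gap: 95.0
grasp_force: 0.0
```

Run:
```python
from h import *
c=snap("wrist","pics/w3.png"); comb_meas(c,near=(542,173)); s=env.get_state(); print(s["time"],s["tool_pos"],s["tool_rot"])
```

```text
teal [317. 251.] c [548.7 174.3] [25.4 48.6] ang -80.26
tealtop [305. 258.] c [542.  178.8] [13.9 37.5] ang -80.27
white [316. 234.] c [539.9 172.7] [ 33.5 139.6] ang -80.25
3.1 [541.6281735  171.70292129 124.55613985] [ 2.33590721e-04  9.96336259e-01  8.55186448e-02 -7.52740195e-04]
```

View pics/w3.png

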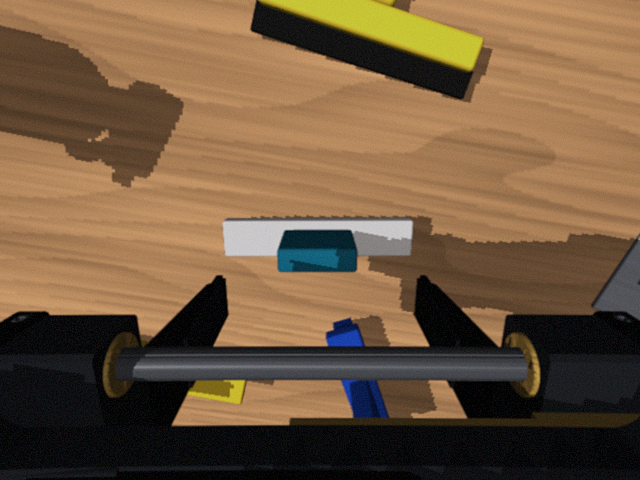

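The comb is at (317,240) with the grip top bordered by (278,271) and (356,271). It sits between the fingers, at -80.3°. I'll check the exact offset from those edges.

Run:
```python
from h import *
c=snap("wrist")
e=np.array([np.cos(np.radians(-80.2)),np.sin(np.radians(-80.2))]); n=np.array([-e[1],e[0]])
for nm,u,v,z in(("grip -x edge L",279,271.5,78),("R",356,271.5,78),("gripTop +x edge L",281,249,78),("R",355,249,78),("spine -x L",224,256,32),("R",412,256,32),("spine +x L?",223,221,32),("R",412,221,32)):
    p=onz(c,u,v,z)[:2]; d=p-[541.6,173.4]; print(nm,p.round(1),"along",round(d@e,1),"across",round(d@n,1))
s=env.get_state(); print(s["tool_pos"])
```

```text
grip -x edge L [531.3 196.1] along -24.1 across -6.3
R [539.6 148. ] along 24.7 across -6.3
gripTop +x edge L [546.4 196.9] along -22.3 across 8.8
R [554.2 151.6] along 23.7 across 8.7
spine -x L [517.4 241.2] along -70.9 across -12.3
R [541.5 101. ] along 71.4 across -12.4
spine +x L? [544.6 244.5] along -69.5 across 15.0
R [568.1 107.5] along 69.4 across 14.9
[542.34350954 172.18355487 125.97780296]
```

Request:
move_arm:
  plan:
    - [1,0,-40,0,0,-0.2,0]
    - [1,0,-75,0,0,-0.2,0]
    - [1,0,-88,0,0,-0.2,0]
    - [1,0,-88,0,0,-0.2,0]
    - [1,0,-88,0,0,-0.2,1]
  newtons: 40

```text
time: 3.78
tool_pos: [544.3, 173.5, 39.0]
tool_rot: [-0.0, 0.996, 0.085, 0.002]
ft_force: [-0.6, -0.3, 0.2]
finger_gap: 89.8
grasp_force: 0.0
```

Request:
move_arm:
  plan:
    - [0,0,0,0,0,0,1]
    - [0,0,0,0,0,0,1]
    - [0,0,0,0,0,0,1]
    - [0,0,0,0,0,0,1]

```text
time: 4.28
tool_pos: [542.7, 173.3, 36.7]
tool_rot: [-0.0, 0.996, 0.085, 0.0]
ft_force: [-0.9, 2.3, 0.1]
finger_gap: 50.4
grasp_force: 0.8
```

Request:
move_arm:
  plan:
    - [0,0,0,0,0,0,1]
    - [0,0,0,0,0,0,1]
    - [0,0,0,0,0,0,1]
    - [0,0,15,0,0,0,1]
    - [0,0,30,0,0,0,1]

```text
time: 4.9
tool_pos: [542.5, 173.1, 67.4]
tool_rot: [0.0, 0.996, 0.085, -0.0]
ft_force: [0.4, 0.3, -1.8]
finger_gap: 49.9
grasp_force: 40.0
```

Request:
move_arm:
  plan:
    - [0,0,30,0,0,0,1]
    - [0,0,60,0,0,0,1]
    - [0,0,60,0,0,0,1]
    - [0,0,60,0,0,0,1]

```text
time: 5.4
tool_pos: [542.2, 173.0, 126.1]
tool_rot: [0.0, 0.996, 0.085, -0.0]
ft_force: [-0.1, 0.7, -2.0]
finger_gap: 49.9
grasp_force: 40.0
```

Run:
```python
from h import *
c=snap("wrist","pics/w4.png"); s=env.get_state(); print(s["time"],s["tool_pos"],s["tool_rot"],s["ft_force"],s["torque"],s["finger_gap"],s["grasp_force"])
```

```text
5.45 [541.62622382 172.92124624 125.18637196] [ 1.84217521e-04  9.96408516e-01  8.46676064e-02 -1.19634065e-03] [ 0.61245457  0.41400215 -2.15959058] [ 0.0090008  -0.01151224 -0.00469961] 50.05886908831706 39.9995219707489
```

View pics/w4.png

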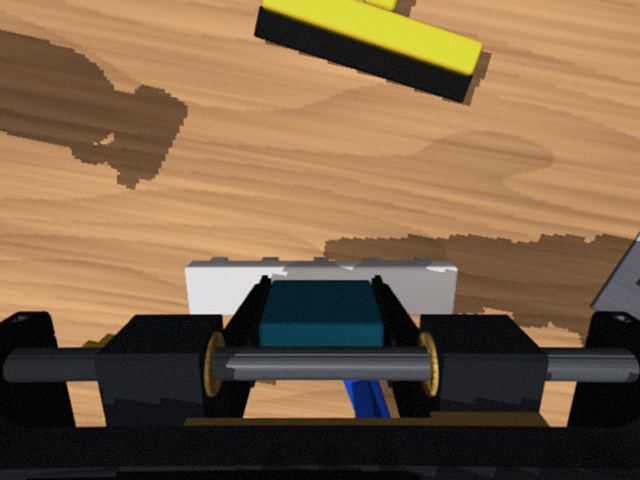

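Comb held, 40 N, level: spine top edge straight along v=262, teeth tips visible at (220..425,258). Carry to over the base, turning -21.2°.

Request:
move_arm:
  plan:
    - [0,-55,10,0,0,-4,1]
    - [0,-113,15,0,0,-8,1]
    - [-1,-172,15,0,0,-12,1]
    - [-1,-231,15,0,0,-16,1]
    - [-2,-290,15,0,0,-20,1]

```text
time: 6.08
tool_pos: [539.4, -118.4, 139.8]
tool_rot: [-0.0, 0.996, -0.091, -0.001]
ft_force: [0.6, 0.3, -1.3]
finger_gap: 49.6
grasp_force: 40.0
```

Request:
move_arm:
  plan:
    - [0,-50,0,0,0,-1.2,1]
    - [0,-93,0,0,0,-1.2,1]
    - [0,-93,0,0,0,-1.2,1]
    - [0,-93,0,0,0,-1.2,1]

```text
time: 6.58
tool_pos: [539.8, -209.1, 140.0]
tool_rot: [-0.001, 0.995, -0.1, -0.001]
ft_force: [-0.2, 1.0, -1.9]
finger_gap: 49.7
grasp_force: 40.0
```

Run:
```python
from h import *
c=snap("wrist","pics/w5.png"); s=env.get_state(); q=s["tool_rot"]; print(s["time"],s["tool_pos"],q,2*np.degrees(np.arctan2(q[2],q[1]))-90,s["ft_force"])
```

```text
6.625 [ 540.01083185 -208.72262258  140.32950591] [-5.96122311e-04  9.95008535e-01 -9.97821760e-02 -1.08503912e-03] -101.4532634937682 [ 0.13877638 -0.86066235 -2.07187591]
```

View pics/w5.png

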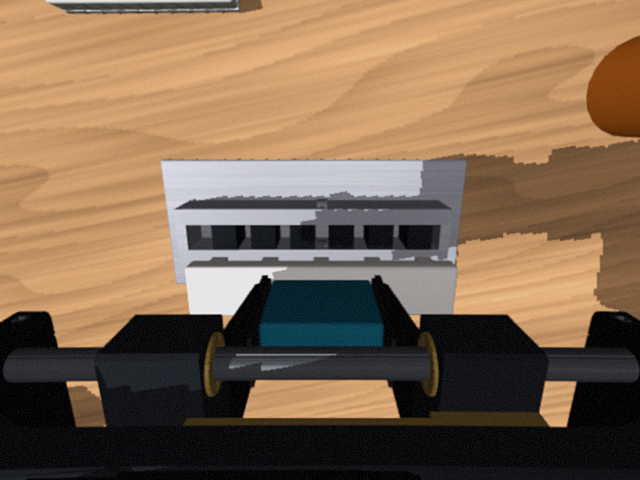

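The comb is over the base: channel slots at rows 226–249, columns 186–440, spine at v=264. Now measuring the slots at z=40 relative to the tool frame.

Run:
```python
from h import *
c=snap("wrist"); s=env.get_state()
tcp=np.array([540.0,-209.6]); 
e=np.array([np.cos(np.radians(78.5)),np.sin(np.radians(78.5))])
a,w,g=strip(c,tcp+0*e,e,None,sc=2)
# w: + is n=(e1,-e0) ~ +x
col=[int(v) for v in g[:,(abs(a-8)<60)].mean(1)]
print("across",list(zip(w[::2].tolist(),col[::2])))
p=g[(w>-2)&(w<4)].mean(0)
d=np.diff(cv2.GaussianBlur(p[None].astype(np.float32),(0,0),1.2)[0])
pk=[(round(a[i]+.25,1),int(d[i])) for i in range(1,len(d)-1) if abs(d[i])>4 and abs(d[i])>=abs(d[i-1]) and abs(d[i])>abs(d[i+1])]
print("along",pk)
for z,uvs in((140.3-4.7,((188,266),(457,266))),(140.3-16.7,((188,262),(457,262)))):
  for u,v in uvs:
    q=onz(c,u,v,z)[:2]-tcp; print("spine",z,"along",round(q@e,1),"across",round(q@[e[1],-e[0]],1))
cv2.imwrite("pics/c5.png",cv2.resize(c["pixels"][190:325,160:480,::-1],None,fx=2.5,fy=2.5,interpolation=cv2.INTER_CUBIC))
```

```text
across [(-26.0, 180), (-25.0, 175), (-24.0, 148), (-23.0, 105), (-22.0, 84), (-21.0, 82), (-20.0, 78), (-19.0, 88), (-18.0, 133), (-17.0, 151), (-16.0, 154), (-15.0, 174), (-14.0, 183), (-13.0, 183), (-12.0, 184), (-11.0, 187), (-10.0, 161), (-9.0, 75), (-8.0, 29), (-7.0, 32), (-6.0, 32), (-5.0, 30), (-4.0, 29), (-3.0, 27), (-2.0, 26), (-1.0, 25), (0.0, 27), (1.0, 33), (2.0, 38), (3.0, 37), (4.0, 37), (5.0, 36), (6.0, 37), (7.0, 38), (8.0, 37), (9.0, 33), (10.0, 62), (11.0, 131), (12.0, 144), (13.0, 142), (14.0, 145), (15.0, 148), (16.0, 148), (17.0, 149), (18.0, 149), (19.0, 149), (20.0, 149), (21.0, 154), (22.0, 146), (23.0, 84), (24.0, 54), (25.0, 56)]
along [(np.float64(-90.8), -17), (np.float64(-84.8), -6), (np.float64(-59.2), 15), (np.float64(-55.2), -14), (np.float64(-32.8), 16), (np.float64(-25.2), -15), (np.float64(-5.8), 15), (np.float64(4.2), -16), (np.float64(23.8), 14), (np.float64(31.2), -18), (np.float64(34.8), 5), (np.float64(53.8), 14), (np.float64(58.2), -16), (np.float64(64.8), 4), (np.float64(83.2), 12), (np.float64(91.2), -8), (np.float64(102.8), 39)]
spine 135.60000000000002 along 67.6 across 14.2
spine 135.60000000000002 along -69.0 across 14.2
spine 123.60000000000001 along 72.0 across 11.8
spine 123.60000000000001 along -73.5 across 11.8
```

View pics/c5.png

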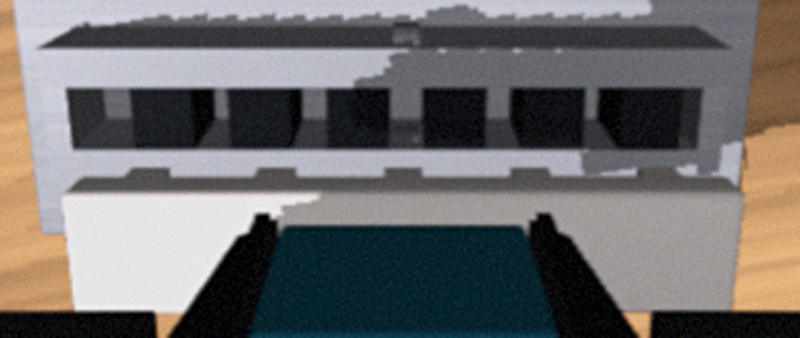

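Relative to the tool frame, the slot pattern is centred at about -0.7 mm along and +0.5 mm across. The comb is at -0.7 and +0.2, so it is already aligned within tolerance. I'll lower it to just above the top.

Request:
move_arm:
  plan:
    - [0,0,-20,0,0,0,1]
    - [0,0,-40,0,0,0,1]
    - [0,0,-55,0,0,0,1]
    - [0,0,-55,0,0,0,1]
    - [0,0,-55,0,0,0,1]

```text
time: 7.3
tool_pos: [541.0, -209.9, 86.9]
tool_rot: [0.0, 0.995, -0.1, 0.0]
ft_force: [-0.1, 0.3, -1.3]
finger_gap: 49.8
grasp_force: 40.0
```

Request:
move_arm:
  plan:
    - [0,0,-2,0,0,0,1]
    - [0,0,-4,0,0,0,1]
    - [0,0,-6,0,0,0,1]
    - [0,0,-7,0,0,0,1]
    - [0,0,-8,0,0,0,1]

```text
time: 7.92
tool_pos: [540.7, -209.8, 78.6]
tool_rot: [0.0, 0.995, -0.1, 0.0]
ft_force: [-0.8, 0.4, -1.6]
finger_gap: 50.0
grasp_force: 40.0
```

Request:
move_arm:
  plan:
    - [0,0,-0.5,0,0,0,1]
    - [0,0,-1,0,0,0,1]
    - [0,0,-1.5,0,0,0,1]
    - [0,0,-2,0,0,0,1]

```text
time: 8.43
tool_pos: [540.7, -209.8, 76.6]
tool_rot: [0.0, 0.995, -0.1, 0.0]
ft_force: [-0.6, 0.1, -1.9]
finger_gap: 49.8
grasp_force: 40.0
```

Request:
move_arm:
  plan:
    - [0,0,-0.4,0,0,0,1]
    - [0,0,-0.8,0,0,0,1]
    - [0,0,-1.2,0,0,0,1]
    - [0,0,-1.2,0,0,0,1]

```text
time: 8.93
tool_pos: [540.6, -209.8, 75.4]
tool_rot: [-0.0, 0.995, -0.1, 0.0]
ft_force: [-0.7, 0.7, -1.6]
finger_gap: 49.8
grasp_force: 40.0
```

Request:
move_arm:
  plan:
    - [0,0,-0.5,0,0,0,1]
    - [0,0,-1,0,0,0,1]
    - [0,0,-1.5,0,0,0,1]
    - [0,0,-1.5,0,0,0,1]

```text
time: 9.43
tool_pos: [540.6, -209.8, 73.9]
tool_rot: [-0.0, 0.995, -0.1, -0.0]
ft_force: [0.7, 0.2, -2.2]
finger_gap: 49.6
grasp_force: 40.0
```

No contact at about 3 mm below the top, so the teeth are entering. Continue gently.

Request:
move_arm:
  plan:
    - [0,0,-0.7,0,0,0,1]
    - [0,0,-1.4,0,0,0,1]
    - [0,0,-2.1,0,0,0,1]
    - [0,0,-2.8,0,0,0,1]
    - [0,0,-2.8,0,0,0,1]

```text
time: 10.05
tool_pos: [540.6, -209.8, 71.1]
tool_rot: [-0.0, 0.995, -0.1, -0.0]
ft_force: [0.5, 0.0, -2.0]
finger_gap: 49.6
grasp_force: 40.0
```

Request:
move_arm:
  plan:
    - [0,0,-0.6,0,0,0,1]
    - [0,0,-1.2,0,0,0,1]
    - [0,0,-1.8,0,0,0,1]
    - [0,0,-1.8,0,0,0,1]

```text
time: 10.55
tool_pos: [540.6, -209.8, 69.3]
tool_rot: [-0.0, 0.995, -0.1, -0.0]
ft_force: [0.5, -0.1, -2.5]
finger_gap: 50.0
grasp_force: 40.0
```

Run:
```python
from h import *
c=snap("scene"); a=c["pixels"][250:350,190:320,::-1]
cv2.imwrite("pics/sc.png",cv2.resize(a,None,fx=5,fy=5,interpolation=cv2.INTER_CUBIC))
s=env.get_state(); print(s["tool_pos"],s["ft_force"],s["torque"])
```

```text
[ 540.62590962 -209.82774339   69.31732933] [-0.27038709 -0.0267039  -1.58016349] [ 0.06251912  0.03488882 -0.0078271 ]
```

View pics/sc.png

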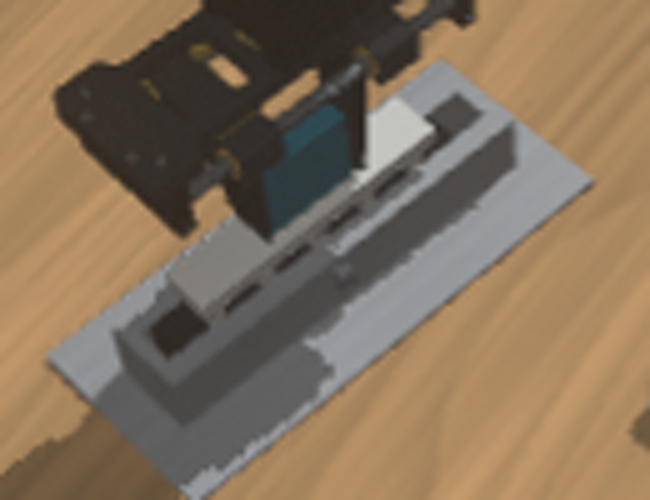

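The crop shows the comb square over the channel, teeth sunk in (spine at crop (300,215), dark rib gaps beneath). No contact force. Pressing on through the pads.

Request:
move_arm:
  plan:
    - [0,0,-0.8,0,0,0,1]
    - [0,0,-1.6,0,0,0,1]
    - [0,0,-2.4,0,0,0,1]
    - [0,0,-3.2,0,0,0,1]
    - [0,0,-3.2,0,0,0,1]

```text
time: 11.22
tool_pos: [540.7, -209.8, 66.2]
tool_rot: [0.0, 0.995, -0.1, 0.0]
ft_force: [-0.2, -0.2, -1.5]
finger_gap: 49.8
grasp_force: 40.0
```

Request:
move_arm:
  plan:
    - [0,0,-0.7,0,0,0,1]
    - [0,0,-1.4,0,0,0,1]
    - [0,0,-2.1,0,0,0,1]
    - [0,0,-2.1,0,0,0,1]

```text
time: 11.72
tool_pos: [541.0, -210.0, 64.8]
tool_rot: [0.0, 0.995, -0.1, 0.0]
ft_force: [-1.7, 0.5, 5.0]
finger_gap: 49.6
grasp_force: 40.0
```

Request:
move_arm:
  plan:
    - [0,0,-0.7,0,0,0,1]
    - [0,0,-1.4,0,0,0,1]
    - [0,0,-2.1,0,0,0,1]
    - [0,0,-2.8,0,0,0,1]
    - [0,0,-2.8,0,0,0,1]

```text
time: 12.35
tool_pos: [541.0, -210.1, 61.4]
tool_rot: [0.0, 0.995, -0.1, 0.0]
ft_force: [-0.8, -0.1, 3.7]
finger_gap: 50.1
grasp_force: 40.0
```

Request:
move_arm:
  plan:
    - [0,0,-0.7,0,0,0,1]
    - [0,0,-1.4,0,0,0,1]
    - [0,0,-2.1,0,0,0,1]
    - [0,0,-2.8,0,0,0,1]
    - [0,0,-3.3,0,0,0,1]

```text
time: 12.98
tool_pos: [540.7, -209.8, 57.8]
tool_rot: [-0.0, 0.995, -0.1, 0.0]
ft_force: [0.1, 0.6, 2.5]
finger_gap: 49.6
grasp_force: 40.0
```

Request:
move_arm:
  plan:
    - [0,0,-0.3,0,0,0,1]
    - [0,0,-0.6,0,0,0,1]
    - [0,0,-0.6,0,0,0,1]

```text
time: 13.35
tool_pos: [540.6, -209.7, 57.2]
tool_rot: [-0.0, 0.995, -0.1, -0.0]
ft_force: [0.2, 0.2, 2.2]
finger_gap: 50.0
grasp_force: 40.0
```

Request:
move_arm:
  plan:
    - [0,0,-0.3,0,0,0,1]
    - [0,0,-0.6,0,0,0,1]
    - [0,0,-0.6,0,0,0,1]

```text
time: 13.72
tool_pos: [540.7, -209.8, 56.7]
tool_rot: [-0.0, 0.995, -0.1, 0.0]
ft_force: [0.2, 1.5, 2.2]
finger_gap: 50.1
grasp_force: 40.0
```

Request:
move_arm:
  plan:
    - [0,0,-0.3,0,0,0,1]
    - [0,0,-0.5,0,0,0,1]
    - [0,0,-0.5,0,0,0,1]

```text
time: 14.1
tool_pos: [540.7, -209.8, 56.7]
tool_rot: [-0.0, 0.995, -0.1, -0.0]
ft_force: [-2.2, 0.8, 5.4]
finger_gap: 49.7
grasp_force: 40.0
```

Request:
move_arm:
  plan:
    - [0,0,-0.3,0,0,0,1]
    - [0,0,-0.3,0,0,0,1]

```text
time: 14.35
tool_pos: [540.7, -209.8, 56.7]
tool_rot: [-0.0, 0.995, -0.1, -0.0]
ft_force: [-1.6, 1.1, 6.9]
finger_gap: 49.8
grasp_force: 40.0
```

The height stays at 56.7 while force rises, so it is flush. Release and retreat.

Request:
move_arm:
  plan:
    - [0,0,0.4,0,0,0,0]
    - [0,0,0.4,0,0,0,0]
    - [0,0,0.4,0,0,0,0]
    - [0,0,0.4,0,0,0,0]
    - [0,0,0.4,0,0,0,0]

```text
time: 14.98
tool_pos: [540.5, -209.8, 56.2]
tool_rot: [-0.0, 0.995, -0.1, -0.0]
ft_force: [0.2, 0.0, -0.2]
finger_gap: 92.6
grasp_force: 0.0
```

Request:
move_arm:
  plan:
    - [0,0,0,0,0,0,0]
    - [0,0,10,0,0,0,0]
    - [0,0,40,0,0,0,0]
    - [0,0,90,0,0,0,0]
    - [0,0,90,0,0,0,0]

```text
time: 15.6
tool_pos: [544.0, -211.4, 153.0]
tool_rot: [0.002, 0.995, -0.1, 0.005]
ft_force: [-0.1, -0.7, -0.7]
finger_gap: 95.2
grasp_force: 0.0
```

Run:
```python
from h import *
c=snap("wrist"); s=env.get_state(); print(s["time"],s["tool_pos"],s["finger_gap"],s["ft_force"])
comb_meas(c,z=98,near=(540,-210))
from h import onz
t=snap("top"); comb_meas(t,z=98,near=(540,-210))
```

```text
15.65 [ 542.42542962 -210.69935792  150.01586249] 95.10077750406506 [ 0.5162347   0.1673204  -0.16473053]
teal [319. 256.] c [ 546.8 -211.7] [48.7 26.1] ang -101.59
tealtop [313. 267.] c [ 541.2 -208.9] [45.4 13.9] ang -101.62
white [308. 244.] c [ 536.9 -205.1] [210.1  58. ] ang -101.59
teal none
tealtop none
white [361. 184.] c [ 750.1 -127.6] [122.7  84.1] ang -100.36
```

```bash
python3 -c "
from h import *
print(env.hand_in())"
```

```text
the job is handed in; nothing more can be done
None
```

I seated the comb flush in the base with all five teeth in their slots, released it and handed the job in at about 16 s; hand-in returned no verdict, wrist force stayed under 7 N, and I viewed 11 pictures, one over the limit of 10.

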